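Release and open the terminal cover of a bench test unit

TASK

Open the terminal bay of the white test unit: press the red snap tab straight down until it is fully in, level with the deck, where it stays, then push the blue cover along its guides, over the tab, until it is completely out from under the rails and lies flat on the empty half of the deck with all the terminals uncovered. Only press and push with the fingertips: do not lift or tip the cover, and leave the solder spool, jar, parts tray and pliers where they are.

Things in the scene. Friction and masses are not known exactly. Their poses are not given: they have to be found in the camera images.
- unit: White test unit, fixed to the bench, 280 (x) x 130 (y) x 40 mm high to its flat deck. Origin: centre of its underside; z up; its x axis is the way the cover slides open. Grey guide walls 6.5 mm above the deck, inner faces at y +-39.5 mm, run from x -92 to +140 mm. All deck features are given in this frame.
- seat (a point): Middle of the seat at deck height, unit x -50, y 0: sunken terminal bay with brass screws (x -80 to -20, 60 mm wide or less). Along x -92 to -10 mm the guide walls carry grey lips (the rails) that reach inward to y +-34 mm, tops 10.5 mm above the deck, and hold the cover's flanges down.
- push_spot (a point): Bare deck behind the closed cover, unit x -115, y 0, deck height; free from x -140 to -97 mm for fingers to come down. From x -97 to -92 two stops 5 mm high leave the middle (y +-30 mm) open towards the cover's pushing face at x -90.
- deck (a point): Middle of the empty half of the deck, at deck height, unit x +70, y 0, where the cover ends up. A 12 mm high end stop has its face at unit x +134 mm.
- cover: Blue loose cover, about 70 g, sliding on the deck with 1.5 mm side play. Body 80 (x) x 60 (y), top 26 mm above the deck, white chevrons; 5 mm high side flanges make it 76 wide. Origin: centre of underside, x as the unit's. Closed: origin near unit x -50, flat pushing (-x) face near -90. Clear of the rails past x +30; at the end stop +94. Its middle clears the deck by 3.5 mm.
- tab_top (a point): Centre of the top face of the red snap tab, 18 (x) x 26 (y) mm, at unit x +1, y 0 mm. Out, it stands 9 mm above the deck, 2 mm ahead of the cover's front edge, and blocks it.
- tab (a joint): Travel of the red snap tab in m: 0 = out (blocking), up to 0.008 = pressed fully in (top 1 mm above the deck, the cover passes over it; passes from about 0.0065). Pressed straight down it resists with about 2.5 N, then meets a hard stop; it has no return spring and stays where it is left. It may start up to 1 mm in.
- spool: Bystander: solder spool standing upright, 56 mm diameter, 45 mm high, origin at the centre of its underside.
- jar: Bystander: amber flux jar with black cap, 48 mm diameter, 45 mm high, origin at the centre of its underside.
- tin: Bystander: open yellow parts tray, 55 x 45 x 28 mm high, origin at the centre of its underside.
- pliers: Bystander: red-handled pliers lying flat, 155 mm long along x, 52 mm wide, 14 mm high; origin under the middle, jaws to +x.
Not all that is in view belongs to the job. There is more than one size of the cover; the one meant has the size given above.

How it is judged:
By the outcome, as a careful person would: the job done as asked, in the order asked, and still so for the second after the job is handed in, with the robot touching nothing.
It also fails if it takes over 45 s, if anything falls off the work surface, if the arm or the gripper's body presses on something with over 40 N, if the wrist force passes 120 N, or if a joint passes its speed limit or range.

ROBOT

A 6-joint arm with a two-finger parallel gripper is mounted at the origin on the work surface. World frame = base frame: x ahead of the robot, y to its left, z up, the work surface at z = 0. Lengths are in m, angles in rad, forces in N, time in s.
With the tool pointing down it reaches from about 0.35 to 0.975 m from the base axis. Payload 7.1 kg.
Tool frame: the origin (TCP) lies on the centre line of the jaws, within the pads' length; the fingertips stand 22 mm ahead of it and the grasp point (between the pads) lies 3 mm ahead of it (arm.finger_overhang is the distance from the TCP to the fingertips, in m); y points along the fingers, x is the direction in which the jaws open and shut, and the axes are right-handed (so a half turn about y gives the same grasp; the last joint's range is limited). The gripper opens to 88 mm and grips with 3 to 60 N. Pads are 20 mm wide; open, the fingers measure 115 mm over their backs; the gripper's body (75 mm by 178 mm) begins 61 mm behind the grasp point.
Start: joints at [1.112, 0.423, 1.63, -0, 1.089, -0.019], TCP at [0.266, 0.566, 0.245] pointing down, gripper open.
Joint ranges: [-3, 3], [-0.9, 2.11], [0.09, 2.58], [-1.31, 4.45], [0.11, 2.69], [-2.54, 2.54]. Speed limits (rad/s): [2.39, 2.39, 3.01, 3.14, 3.14, 3.14].

INTERFACE

Orientations are given as [roll, pitch, yaw] about the fixed x, y, z axes, in that order (R = Rz(yaw) Ry(pitch) Rx(roll)).
In Python, from plant import observe, eyes, arm, models gives the robot as it stands.
- The arm moves only by the tool carry_out, never from a script. Its argument "deltas" is a list of rows, each an object of numbers: "dx", "dy", "dz": the shift along the tool's x, y, z in m; "rx", "ry", "rz": the turn, a rotation vector about the tool's x, y, z in rad; "claw": the finger opening in m, from 0 to 0.0878. A call has 1 to 8 rows; each row is the pose to reach, as a shift and turn from the pose commanded when the call began, along the tool's axes at that moment; what a row does not reach only later rows make up. A row lasts 1/8 s, in which the tool goes at most 62.5 mm and 10.7 degrees, less where a joint would pass 70% of its speed; a pose out of reach is approached as far as the arm can. A call with a gripper value outside its range is refused whole. The fingers move at their own pace and stop on an object; "force" is the grip in N (left out, the last holds). Time passes only in rows, so rows that repeat a pose let the fingers close. It gives the time, the measured TCP pose, the force and the opening at its end, in the units of the state.
- observe(): the state, without advancing time (a new reading comes with each control period).
- eyes.grab_frame(name): name is "scene" or "top" or "wrist"; returns a dict with "color" (420x560x3 uint8, red, green, blue), "depth" (420x560 float32, m along the optical axis (not along the pixel's ray), 0 where there is no reading), "camera_matrix" (3x3 intrinsics, pixels), "k1" (the pictures are not rectified: a ray, as slopes to the right and down, at radius r is drawn at 1 + k1 r^2 times it, then the intrinsics apply), "R" (3x3) and "t" (3): a world point X has camera coordinates R X + t. Camera axes: x right, y down, z forward; pixel columns grow to the right and rows downward; lengths in m; the calibration is good to about 2 mm. A picture is of the moment at which its call begins.
- arm.sign_off(): hands the job in, once; it reports no verdict.
Trained networks look in a picture, given as the dict that the camera call returned (one of the last four; its "shot" number tells which), for a name from the list of things; names that differ only in an ending like _2 or _b are one class to them, and where a whole thing is asked for, a point or a joint stands for the part that bears it (a point fixed in the world has none). Each returns a list of dicts, best first, with "score" (0 to 1); they miss things now and then, are a little off and sometimes report something else, mostly with a low value. They report only what shows in the picture. A call takes as long as a camera call. They do not tell look-alikes from the thing itself.
- models.recognise(thing, picture): "rect" ([left, top, width, height] in pixels, round what is visible of it).
- models.tip_of(thing, picture): "position" ([column, row] in pixels: a listed point, or the origin of a listed thing).
The state is a dict: "t": time; "joints": joint angles; "joint_velocities": joint speeds; "tau": joint torques, N m; "position": TCP position; "tool_rot": TCP orientation; "ft_force": force on the tool from outside, world axes, zero at the start; "wrist_torque": the same for the moment, N m; "opening": finger opening in m.
Only numpy, scipy, OpenCV 4.12 (cv2) and the standard library are available. Lean on these libraries where they do the work, as an engineer would, in place of code of your own. Each camera call takes 0.05 s, during which the arm holds its last target. There are 200 camera calls.

## Working session

There is one attempt and no reset: what is moved stays moved. The work goes in short steps, Python scripts to look and compute and a tool call to move; the robot and the scene stay as the last step left them, time stands still between calls to the robot, and variables do not carry over. Pictures are saved under pics/ and viewed, about 8 in all and at most 12, crops included, and the job is handed in when it is done.

Besides the shell and the picture viewer there is one more tool, called after ">>>" as name(argument=value, ...), one argument or row to a line, values as JSON. carry_out: Moves the arm, as the interface text tells. Its arguments: {"type":"object","properties":{"deltas":{"type":"array","items":{"type":"object","properties":{"dx":{"type":"number"},"dy":{"type":"number"},"dz":{"type":"number"},"rx":{"type":"number"},"ry":{"type":"number"},"rz":{"type":"number"},"claw":{"type":"number"}}}},"force":{"type":"number"}},"required":["deltas"]}

```bash
mkdir -p pics; ls; cat > h.py <<'E'
import numpy as np, cv2
from plant import observe, eyes, arm, models
def ray(p,uv):
    K=p["camera_matrix"];k=p["k1"]
    d=np.array([(uv[0]-K[0][2])/K[0][0],(uv[1]-K[1][2])/K[1][1]]);s=d.copy()
    for _ in range(20): s=d/(1+k*(s@s))
    return np.array([s[0],s[1],1.])
def onz(p,uv,z):
    R=np.array(p["R"]);t=np.array(p["t"]);c=-R.T@t;d=R.T@ray(p,uv)
    return c+d*(z-c[2])/d[2]
def proj(p,X):
    K=p["camera_matrix"];c=np.array(p["R"])@X+np.array(p["t"]);s=c[:2]/c[2];s=s*(1+p["k1"]*(s@s))
    return np.array([K[0][0]*s[0]+K[0][2],K[1][1]*s[1]+K[1][2]])
def dep(p,uv):
    u,v=int(round(uv[0])),int(round(uv[1]));d=p["depth"][v,u];R=np.array(p["R"]);return R.T@(ray(p,(u,v))*d-np.array(p["t"]))
def save(p,n): cv2.imwrite("pics/"+n,cv2.cvtColor(p["color"],cv2.COLOR_RGB2BGR))
E
python3 - <<'E'
from h import *
np.set_printoptions(precision=3,suppress=True)
s=observe();print(s["position"],s["tool_rot"],s["opening"],s["t"])
zs=dict(seat=.04,push_spot=.04,deck=.04,tab_top=.049,cover=.04,unit=0)
for n in("top","scene"):
    p=eyes.grab_frame(n);save(p,n+"0.png")
    for o in zs:
        for r in models.tip_of(o,p)[:3]: print(n,o,r["score"],np.array(r["position"]),onz(p,r["position"],zs[o]))
E
```

```text
pics
[0.266 0.565 0.244] [-1.571  0.002  1.131] 0.08744110670680316 0.0
top seat 0.65 [240.9 203.9] [0.582 0.113 0.04 ]
top push_spot 0.63 [235.3 229.6] [0.524 0.124 0.04 ]
top deck 0.9 [257.5 151.2] [0.701 0.078 0.04 ]
top tab_top 0.56 [249.6 178.4] [0.638 0.094 0.049]
top cover 0.72 [288.1 294.7] [0.381 0.003 0.04 ]
top cover 0.67 [243.4 202.6] [0.585 0.107 0.04 ]
top cover 0.65 [204.  301.3] [0.364 0.189 0.04 ]
top unit 0.92 [249. 186.] [0.627 0.098 0.   ]
scene seat 0.48 [306.7 184.8] [0.523 0.13  0.04 ]
scene seat 0.15 [322.8 247.8] [0.652 0.086 0.04 ]
scene push_spot 0.83 [308.2 184.3] [0.523 0.133 0.04 ]
scene deck 0.97 [337.1 271.9] [0.702 0.083 0.04 ]
scene tab_top 0.44 [326.4 234.7] [0.637 0.101 0.049]
scene cover 0.65 [312.8 216. ] [0.588 0.104 0.04 ]
scene cover 0.61 [216.8 173. ] [ 0.416 -0.007  0.04 ]
scene cover 0.57 [295.1 131.5] [0.395 0.178 0.04 ]
scene unit 0.86 [325.8 249.9] [0.641 0.102 0.   ]
```

View pics/top0.png

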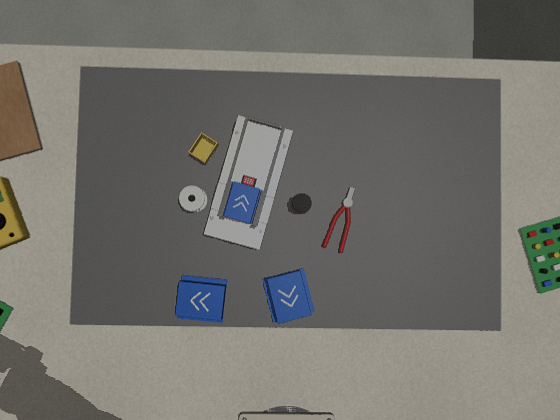

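View pics/scene0.png

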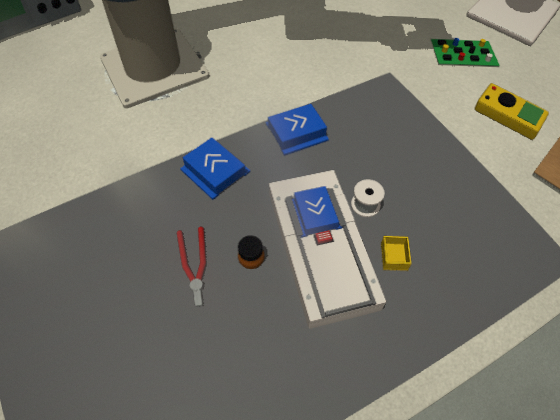

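Top view: the right cover is on the unit at (242,203), with the red tab at (249,180) and the empty deck at (257,151). The spool is at (192,198), the jar at (300,203), and the two loose covers near the bottom edge are decoys. The unit's yaw is about -0.25. I'll move above the tab.

>>> carry_out(
  deltas=[
    {"dx":-0.034,"dz":-0.067,"ry":-0.03,"claw":0},
    {"dx":-0.067,"dz":-0.133,"ry":-0.06,"claw":0},
    {"dx":-0.101,"dz":-0.2,"ry":-0.09,"claw":0},
    {"dx":-0.135,"dz":-0.267,"ry":-0.12,"claw":0},
    {"dx":-0.168,"dz":-0.333,"ry":-0.15,"claw":0},
    {"dx":-0.202,"dz":-0.4,"ry":-0.186,"claw":0},
    {"dx":-0.236,"dz":-0.467,"ry":-0.186,"claw":0},
    {"dx":-0.27,"dz":-0.534,"ry":-0.186,"claw":0},
  ],
  force=10,
)

```text
invalid input
```

>>> carry_out(
  deltas=[
    {"claw":0},
    {"claw":0},
  ],
)

```text
invalid input
```

```bash
python3 - <<'E'
from h import *
np.set_printoptions(precision=4,suppress=True)
s=observe();print(s["position"],s["tool_rot"],s["opening"],s["t"],s["ft_force"])
p=eyes.grab_frame("wrist");save(p,"w1.png")
zs=dict(seat=.04,push_spot=.04,deck=.04,tab_top=.049,cover=.04,unit=0)
for o in zs:
  for r in models.tip_of(o,p)[:2]: print(o,r["score"],np.array(r["position"]),onz(p,r["position"],zs[o]))
print("tcp axis at z .05 pix",proj(p,np.r_[s["position"][:2],.05]))
E
```

```text
[0.2661 0.5655 0.2447] [-1.5708 -0.      1.131 ] 0.08804493303703058 0.7 [0.1651 0.4992 1.0535]
tcp axis at z .05 pix [277.9714 191.9684]
```

View pics/w1.png

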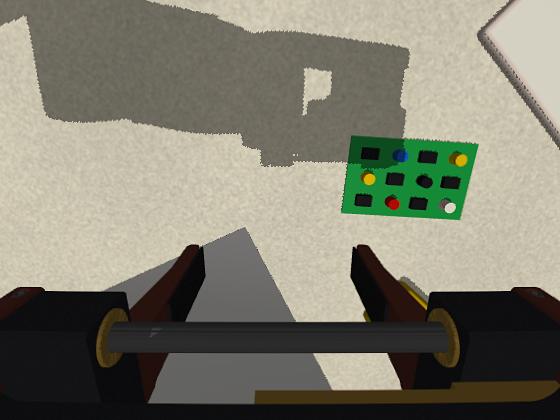

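The wrist view shows only the bench and a decoy board, because the moves were refused and the arm hasn't moved. `claw` 0 is the likely cause, so I'll try a small nonzero value.

>>> carry_out(
  deltas=[
    {"dx":-0.034,"dy":0.0,"dz":-0.067,"rx":0.0,"ry":-0.03,"rz":0.0,"claw":0.001},
  ],
  force=10,
)

```text
t: 1.18
position: [0.3035, 0.5181, 0.2447]
tool_rot: [-1.571, -0.002, 1.166]
ft_force: [1.7, 1.3, -0.3]
opening: 0.0807
```

>>> carry_out(
  deltas=[
    {"dx":-0.028,"dy":0.0,"dz":-0.053,"rx":0.0,"ry":-0.03,"rz":0.0,"claw":0.001},
    {"dx":-0.057,"dy":0.0,"dz":-0.105,"rx":0.0,"ry":-0.06,"rz":0.0,"claw":0.001},
    {"dx":-0.085,"dy":0.0,"dz":-0.157,"rx":0.0,"ry":-0.09,"rz":0.0,"claw":0.001},
    {"dx":-0.114,"dy":0.0,"dz":-0.21,"rx":0.0,"ry":-0.12,"rz":0.0,"claw":0.001},
    {"dx":-0.142,"dy":0.0,"dz":-0.262,"rx":0.0,"ry":-0.156,"rz":0.0,"claw":0.001},
    {"dx":-0.171,"dy":0.0,"dz":-0.315,"rx":0.0,"ry":-0.156,"rz":0.0,"claw":0.001},
    {"dx":-0.2,"dy":0.0,"dz":-0.367,"rx":0.0,"ry":-0.156,"rz":0.0,"claw":0.001},
    {"dx":-0.228,"dy":0.0,"dz":-0.419,"rx":0.0,"ry":-0.156,"rz":0.0,"claw":0.001},
  ],
)

```text
t: 2.17
position: [0.599, 0.1384, 0.2448]
tool_rot: [-1.571, -0.0, 1.317]
ft_force: [0.3, 1.8, -0.1]
opening: 0.0024
```

```bash
python3 - <<'E'
from h import *
np.set_printoptions(precision=4,suppress=True)
p=eyes.grab_frame("wrist");save(p,"w2.png")
s=observe();print(s["position"],s["tool_rot"],s["opening"],s["t"],s["ft_force"])
zs=dict(push_spot=.04,deck=.04,tab_top=.049,cover=.04)
for o in zs:
  for r in models.tip_of(o,p)[:2]: print(o,r["score"],np.array(r["position"]),onz(p,r["position"],zs[o]))
C=np.array([.633,.0955]);e=np.array([.968,-.252]);n=np.array([.252,.968])
print("pred tab,deck",[proj(p,np.r_[C+x*e,.04]) for x in(1,70,-115)])
import pickle;pickle.dump(p,open("w2.pkl","wb"))
E
```

```text
[0.603  0.1335 0.2451] [-1.575   0.001   1.3142] 0.0013501071937783115 2.225 [ 2.1429 -3.6036  0.653 ]
push_spot 0.7 [ 85.3 223.6] [ 0.5803 -0.1013  0.04  ]
deck 0.94 [252.8 275.5] [0.7    0.0786 0.04  ]
tab_top 0.62 [250.5 229.2] [0.635 0.095 0.049]
cover 0.78 [248.9 185.5] [0.5852 0.1066 0.04  ]
cover 0.69 [115.3  28.8] [0.3935 0.0195 0.04  ]
pred tab,deck [array([263.051 , 634.6484]), array([276.351 , 985.2641]), array([276.9421, 996.5909])]
```

View pics/w2.png

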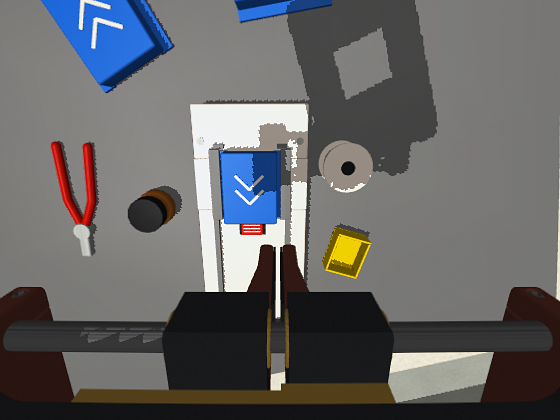

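The wrist view shows the cover top at (220-280,151-224), the tab at (252,229) and the unit's rear edge from (190,105) to (307,104). The closed fingers are at (277,250). I'll fit the frame from these edges.

```bash
python3 - <<'E'
import pickle
from h import *
np.set_printoptions(precision=4,suppress=True)
p=pickle.load(open("w2.pkl","rb"))
for z,L in((.04,[(190,105),(307,104),(203,280),(306,280)]),(.066,[(220.5,151.5),(279.5,151.5),(224,223),(279,222.5)]),(.049,[(240,224),(265,224),(240,234),(265,234)])):
  Q=np.array([onz(p,u,z)[:2] for u in L]);print(z,Q.tolist(),"mean",Q.mean(0))
  print(" widths",np.linalg.norm(Q[0]-Q[1]),np.linalg.norm(Q[2]-Q[3]),"len",np.linalg.norm(Q[0]-Q[2]),"yaws",[np.arctan2(*(v[::-1])) for v in(Q[2]-Q[0],Q[3]-Q[1])], "cross",[np.arctan2(-(a[0]),a[1]) for a in(Q[1]-Q[0],Q[3]-Q[2])])
E
```

```text
0.04 [[0.4832333376276116, 0.06936837712019527], [0.5143097388135418, 0.19263828192271312], [0.6901768014922206, 0.014183604949551815], [0.7235444381470684, 0.1434529675518522]] mean [0.6028 0.1049]
 widths 0.12712675619510905 0.13350643161861137 len 0.21417505997619926 yaws [np.float64(-0.2606017081463591), np.float64(-0.23088062204690363)] cross [np.float64(-0.2469545988273033), np.float64(-0.2526108548604682)]
0.066 [[0.5379315744638985, 0.09175913086107315], [0.5534922484290932, 0.15160463258933926], [0.6146434780308531, 0.0713773803948649], [0.6295846162125601, 0.13145036548852143]] mean [0.5839 0.1115]
 widths 0.061835415833961925 0.06190315943655497 len 0.07937337022536284 yaws [np.float64(-0.25969235124293916), np.float64(-0.25892034728354124)] cross [np.float64(-0.25438126091649266), np.float64(-0.24377022957100586)]
0.049 [[0.625586286448749, 0.08477247661808603], [0.6330227667008936, 0.11349083783016035], [0.6377763856736486, 0.08112241506116616], [0.6452879039485785, 0.11014737797608622]] mean [0.6354 0.0974]
 widths 0.0296655609966795 0.029981183749263316 len 0.012724836678016774 yaws [np.float64(-0.2909322820066534), np.float64(-0.2661323270358698)] cross [np.float64(-0.2533797444055721), np.float64(-0.2532391246038847)]
```

>>> carry_out(
  deltas=[
    {"dx":-0.0277,"dy":0.03,"dz":-0.0416,"rx":0.0,"ry":0.0,"rz":0.0,"claw":0.001},
    {"dx":-0.0277,"dy":0.08,"dz":-0.0416,"rx":0.0,"ry":0.0,"rz":0.0,"claw":0.001},
    {"dx":-0.0277,"dy":0.13,"dz":-0.0416,"rx":0.0,"ry":0.0,"rz":0.0,"claw":0.001},
    {"dx":-0.0277,"dy":0.15,"dz":-0.0416,"rx":0.0,"ry":0.0,"rz":0.0,"claw":0.001},
    {"dx":-0.0277,"dy":0.15,"dz":-0.0416,"rx":0.0,"ry":0.0,"rz":0.0,"claw":0.001},
    {"dx":-0.0277,"dy":0.15,"dz":-0.0416,"rx":0.0,"ry":0.0,"rz":0.0,"claw":0.001},
  ],
)

```text
t: 3.18
position: [0.6324, 0.1037, 0.0966]
tool_rot: [-1.574, -0.001, 1.318]
ft_force: [-0.2, -0.1, 0.3]
opening: 0.0009
```

```bash
python3 - <<'E'
from h import *
p=eyes.grab_frame("wrist");save(p,"w3.png")
s=observe();print(s["position"],s["tool_rot"],s["t"],s["ft_force"])
E
```

```text
[0.63258825 0.1035066  0.09688389] [-1.57400164e+00 -1.35650211e-03  1.31755572e+00] 3.225 [ 0.25105603 -0.87121078  0.10400722]
```

View pics/w3.png

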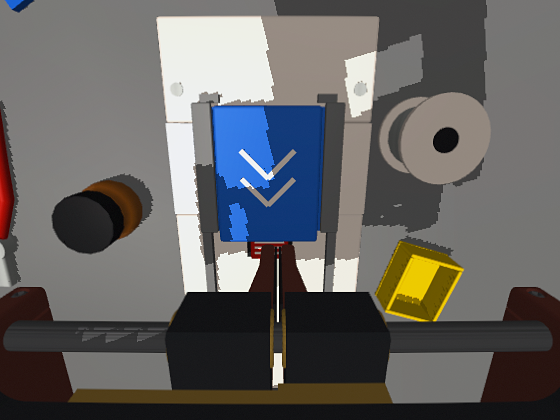

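The fingers sit about 6 mm to +y and 5 mm back from the tab centre (finger gap at column 277, cover midline at about 268). I'll correct that, then press.

>>> carry_out(
  deltas=[
    {"dx":-0.006,"dy":0.0,"dz":-0.006,"rx":0.0,"ry":0.0,"rz":0.0,"claw":0.001},
    {"dx":-0.006,"dy":0.0,"dz":-0.006,"rx":0.0,"ry":0.0,"rz":0.0,"claw":0.001},
    {"dx":-0.006,"dy":0.0,"dz":-0.006,"rx":0.0,"ry":0.0,"rz":0.0,"claw":0.001},
    {"dx":-0.006,"dy":0.012,"dz":-0.006,"rx":0.0,"ry":0.0,"rz":0.0,"claw":0.001},
    {"dx":-0.006,"dy":0.022,"dz":-0.006,"rx":0.0,"ry":0.0,"rz":0.0,"claw":0.001},
    {"dx":-0.006,"dy":0.026,"dz":-0.006,"rx":0.0,"ry":0.0,"rz":0.0,"claw":0.001},
    {"dx":-0.006,"dy":0.029,"dz":-0.006,"rx":0.0,"ry":0.0,"rz":0.0,"claw":0.001},
    {"dx":-0.006,"dy":0.029,"dz":-0.006,"rx":0.0,"ry":0.0,"rz":0.0,"claw":0.001},
  ],
)

```text
t: 4.22
position: [0.6354, 0.0956, 0.0653]
tool_rot: [-1.57, 0.0, 1.317]
ft_force: [-0.9, 0.9, -0.7]
opening: 0.0009
```

>>> carry_out(
  deltas=[
    {"dx":0.0,"dy":0.001,"dz":0.0,"rx":0.0,"ry":0.0,"rz":0.0,"claw":0.001},
    {"dx":0.0,"dy":0.002,"dz":0.0,"rx":0.0,"ry":0.0,"rz":0.0,"claw":0.001},
    {"dx":0.0,"dy":0.002,"dz":0.0,"rx":0.0,"ry":0.0,"rz":0.0,"claw":0.001},
  ],
)

```text
t: 4.6
position: [0.6358, 0.0956, 0.0639]
tool_rot: [-1.571, -0.0, 1.317]
ft_force: [-0.2, 0.5, 1.6]
opening: 0.0009
```

>>> carry_out(
  deltas=[
    {"dx":0.0,"dy":0.001,"dz":0.0,"rx":0.0,"ry":0.0,"rz":0.0,"claw":0.001},
    {"dx":0.0,"dy":0.002,"dz":0.0,"rx":0.0,"ry":0.0,"rz":0.0,"claw":0.001},
    {"dx":0.0,"dy":0.002,"dz":0.0,"rx":0.0,"ry":0.0,"rz":0.0,"claw":0.001},
  ],
)

```text
t: 4.97
position: [0.6359, 0.0956, 0.0632]
tool_rot: [-1.571, -0.0, 1.317]
ft_force: [-4.3, -0.2, 13.0]
opening: 0.0011
```

13 N with the tip at z ≈ 0.041 is the hard stop. I'll raise the arm and move behind the cover.

>>> carry_out(
  deltas=[
    {"dx":0.0,"dy":-0.03,"dz":0.0,"rx":0.0,"ry":0.0,"rz":0.0,"claw":0.001},
    {"dx":0.0,"dy":-0.06,"dz":0.0,"rx":0.0,"ry":0.0,"rz":0.0,"claw":0.001},
    {"dx":0.0,"dy":-0.06,"dz":0.04,"rx":0.0,"ry":0.0,"rz":0.0,"claw":0.024},
    {"dx":0.0,"dy":-0.06,"dz":0.08,"rx":0.0,"ry":0.0,"rz":0.0,"claw":0.024},
    {"dx":0.0,"dy":-0.06,"dz":0.12,"rx":0.0,"ry":0.0,"rz":0.0,"claw":0.024},
    {"dx":0.0,"dy":-0.06,"dz":0.12,"rx":0.0,"ry":0.0,"rz":0.0,"claw":0.024},
    {"dx":0.0,"dy":-0.06,"dz":0.12,"rx":0.0,"ry":0.0,"rz":0.0,"claw":0.024},
  ],
)

```text
t: 5.85
position: [0.5205, 0.1258, 0.122]
tool_rot: [-1.572, -0.001, 1.317]
ft_force: [-0.1, 0.3, -0.5]
opening: 0.0239
```

```bash
python3 - <<'E'
from h import *
np.set_printoptions(precision=4,suppress=True)
s=observe();print(s["position"],s["tool_rot"],s["opening"],s["t"],s["ft_force"])
C=np.array([.6335,.0971]);e=np.array([.9682,-.2503]);n=np.array([.2503,.9682])
d=np.array(s["position"][:2])-C;print("unit xy",d@e,d@n)
p=eyes.grab_frame("top");q=eyes.grab_frame("scene")
a=cv2.resize(p["color"][110:260,180:330],(400,400),interpolation=cv2.INTER_CUBIC);b=cv2.resize(q["color"][160:310,250:400],(400,400),interpolation=cv2.INTER_CUBIC)
save({"color":np.hstack([a,b])},"c4.png")
E
```

```text
[0.5205 0.1258 0.122 ] [-1.5722 -0.0006  1.3173] 0.0239445975571464 5.85 [-0.1325  0.345  -0.4917]
unit xy -0.11663050682924708 -0.0004791221184610797
```

View pics/c4.png

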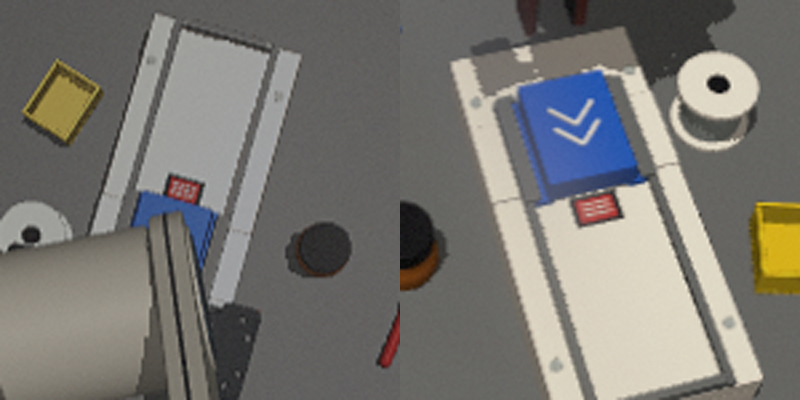

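The tab now looks flush at (598,208) in the scene half, and the fingers are behind the cover. I'll descend at x ≈ -116.

>>> carry_out(
  deltas=[
    {"dx":0.0005,"dy":0.025,"dz":0.0,"rx":0.0,"ry":0.0,"rz":0.0,"claw":0.024},
    {"dx":0.0005,"dy":0.045,"dz":0.0,"rx":0.0,"ry":0.0,"rz":0.0,"claw":0.024},
    {"dx":0.0005,"dy":0.053,"dz":0.0,"rx":0.0,"ry":0.0,"rz":0.0,"claw":0.024},
    {"dx":0.0005,"dy":0.053,"dz":0.0,"rx":0.0,"ry":0.0,"rz":0.0,"claw":0.024},
    {"dx":0.0005,"dy":0.053,"dz":0.0,"rx":0.0,"ry":0.0,"rz":0.0,"claw":0.024},
  ],
)

```text
t: 6.58
position: [0.5202, 0.1262, 0.0692]
tool_rot: [-1.572, -0.0, 1.317]
ft_force: [0.5, -0.3, -0.1]
opening: 0.0241
```

>>> carry_out(
  deltas=[
    {"dx":0.0,"dy":0.0,"dz":-0.006,"rx":0.0,"ry":0.0,"rz":0.0,"claw":0.024},
    {"dx":0.0,"dy":0.0,"dz":-0.011,"rx":0.0,"ry":0.0,"rz":0.0,"claw":0.024},
    {"dx":0.0,"dy":0.0,"dz":-0.015,"rx":0.0,"ry":0.0,"rz":0.0,"claw":0.024},
    {"dx":0.0,"dy":0.0,"dz":-0.018,"rx":0.0,"ry":0.0,"rz":0.0,"claw":0.024},
    {"dx":0.0,"dy":0.0,"dz":-0.021,"rx":0.0,"ry":0.0,"rz":0.0,"claw":0.024},
    {"dx":0.0,"dy":0.0,"dz":-0.025,"rx":0.0,"ry":0.0,"rz":0.0,"claw":0.024},
    {"dx":0.0,"dy":0.0,"dz":-0.03,"rx":0.0,"ry":0.0,"rz":0.0,"claw":0.024},
    {"dx":0.0,"dy":0.0,"dz":-0.035,"rx":0.0,"ry":0.0,"rz":0.0,"claw":0.024},
  ],
)

```text
t: 7.58
position: [0.5538, 0.1173, 0.0686]
tool_rot: [-1.571, 0.0, 1.317]
ft_force: [-0.2, -0.0, -0.3]
opening: 0.0239
```

>>> carry_out(
  deltas=[
    {"dx":0.0,"dy":0.0,"dz":-0.006,"rx":0.0,"ry":0.0,"rz":0.0,"claw":0.024},
    {"dx":0.0,"dy":0.0,"dz":-0.012,"rx":0.0,"ry":0.0,"rz":0.0,"claw":0.024},
    {"dx":0.0,"dy":0.0,"dz":-0.018,"rx":0.0,"ry":0.0,"rz":0.0,"claw":0.024},
    {"dx":0.0,"dy":0.0,"dz":-0.024,"rx":0.0,"ry":0.0,"rz":0.0,"claw":0.024},
    {"dx":0.0,"dy":0.0,"dz":-0.03,"rx":0.0,"ry":0.0,"rz":0.0,"claw":0.024},
    {"dx":0.0,"dy":0.0,"dz":-0.036,"rx":0.0,"ry":0.0,"rz":0.0,"claw":0.024},
    {"dx":0.0,"dy":0.0,"dz":-0.042,"rx":0.0,"ry":0.0,"rz":0.0,"claw":0.024},
    {"dx":0.0,"dy":0.0,"dz":-0.048,"rx":0.0,"ry":0.0,"rz":0.0,"claw":0.024},
  ],
)

```text
t: 8.57
position: [0.6002, 0.1052, 0.0687]
tool_rot: [-1.571, 0.0, 1.317]
ft_force: [-0.8, -0.1, 0.3]
opening: 0.0239
```

```bash
python3 - <<'E'
from h import *
np.set_printoptions(precision=4,suppress=True)
s=observe();print(s["position"],s["ft_force"])
q=eyes.grab_frame("scene")
save({"color":cv2.resize(q["color"][150:330,240:420],(560,560),interpolation=cv2.INTER_CUBIC)},"c5.png")
E
```

```text
[0.6002 0.1052 0.0687] [-0.8217 -0.148   0.3151]
```

View pics/c5.png

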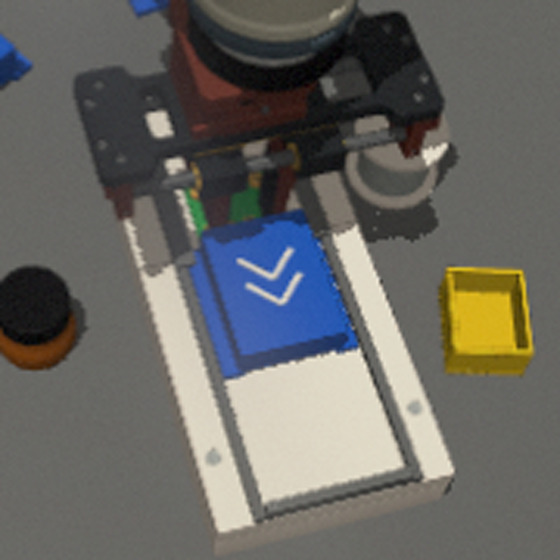

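The cover is sliding flat and straight, and the green terminal bay is showing at (230,205). TCP is at x ≈ -34, so I need about 58 mm more.

>>> carry_out(
  deltas=[
    {"dx":0.0,"dy":0.0,"dz":-0.006,"rx":0.0,"ry":0.0,"rz":0.0,"claw":0.024},
    {"dx":0.0,"dy":0.0,"dz":-0.012,"rx":0.0,"ry":0.0,"rz":0.0,"claw":0.024},
    {"dx":0.0,"dy":0.0,"dz":-0.018,"rx":0.0,"ry":0.0,"rz":0.0,"claw":0.024},
    {"dx":0.0,"dy":0.0,"dz":-0.024,"rx":0.0,"ry":0.0,"rz":0.0,"claw":0.024},
    {"dx":0.0,"dy":0.0,"dz":-0.03,"rx":0.0,"ry":0.0,"rz":0.0,"claw":0.024},
    {"dx":0.0,"dy":0.0,"dz":-0.036,"rx":0.0,"ry":0.0,"rz":0.0,"claw":0.024},
    {"dx":0.0,"dy":0.0,"dz":-0.042,"rx":0.0,"ry":0.0,"rz":0.0,"claw":0.024},
    {"dx":0.0,"dy":0.0,"dz":-0.047,"rx":0.0,"ry":0.0,"rz":0.0,"claw":0.024},
  ],
)

```text
t: 9.62
position: [0.6457, 0.0934, 0.0687]
tool_rot: [-1.571, -0.0, 1.317]
ft_force: [-0.3, -0.6, -0.0]
opening: 0.0239
```

>>> carry_out(
  deltas=[
    {"dx":0.0,"dy":0.0,"dz":-0.004,"rx":0.0,"ry":0.0,"rz":0.0,"claw":0.024},
    {"dx":0.0,"dy":0.0,"dz":-0.007,"rx":0.0,"ry":0.0,"rz":0.0,"claw":0.024},
    {"dx":0.0,"dy":0.0,"dz":-0.01,"rx":0.0,"ry":0.0,"rz":0.0,"claw":0.024},
    {"dx":0.0,"dy":0.0,"dz":-0.011,"rx":0.0,"ry":0.0,"rz":0.0,"claw":0.024},
    {"dx":0.0,"dy":0.0,"dz":-0.011,"rx":0.0,"ry":0.0,"rz":0.0,"claw":0.024},
    {"dx":0.0,"dy":0.0,"dz":0.02,"rx":0.0,"ry":0.0,"rz":0.0,"claw":0.024},
    {"dx":0.0,"dy":-0.05,"dz":0.02,"rx":0.0,"ry":0.0,"rz":0.0,"claw":0.024},
    {"dx":0.0,"dy":-0.08,"dz":0.02,"rx":0.0,"ry":0.0,"rz":0.0,"claw":0.024},
  ],
)

```text
t: 10.62
position: [0.6262, 0.0988, 0.1505]
tool_rot: [-1.572, -0.001, 1.317]
ft_force: [-0.1, 0.0, 0.1]
opening: 0.0243
```

>>> carry_out(
  deltas=[
    {"dx":0.0,"dy":-0.06,"dz":0.06,"rx":0.0,"ry":0.0,"rz":0.0,"claw":0.024},
    {"dx":0.0,"dy":-0.1,"dz":0.1,"rx":0.0,"ry":0.0,"rz":0.0,"claw":0.024},
    {"dx":0.0,"dy":-0.1,"dz":0.12,"rx":0.0,"ry":0.0,"rz":0.0,"claw":0.024},
    {"dx":0.0,"dy":-0.1,"dz":0.12,"rx":0.0,"ry":0.0,"rz":0.0,"claw":0.024},
  ],
)

```text
t: 11.12
position: [0.5088, 0.1292, 0.2501]
tool_rot: [-1.573, -0.001, 1.318]
ft_force: [0.4, -0.1, -0.9]
opening: 0.0239
```

```bash
python3 - <<'E'
from h import *
np.set_printoptions(precision=4,suppress=True)
s=observe();print(s["position"],s["ft_force"],s["t"])
C=np.array([.6335,.0971]);e=np.array([.9682,-.2503]);n=np.array([.2503,.9682])
q=eyes.grab_frame("scene");p=eyes.grab_frame("top")
for r in models.tip_of("cover",q)[:3]:
  X=onz(q,r["position"],.04)[:2]-C;print(r["score"],X@e,X@n)
f=lambda a:cv2.resize(a,(400,400),interpolation=cv2.INTER_CUBIC)
save({"color":np.hstack([f(p["color"][110:260,180:330]),f(q["color"][150:330,240:420])])},"c6.png")
E
```

```text
[0.5088 0.1292 0.2501] [ 0.3553 -0.1438 -0.8775] 11.125
0.96 -0.2502486297959742 0.01674653495898113
0.79 -0.1908693435073483 -0.15696174312369393
0.77 0.08173689110829892 -0.0021806576088695025
```

View pics/c6.png

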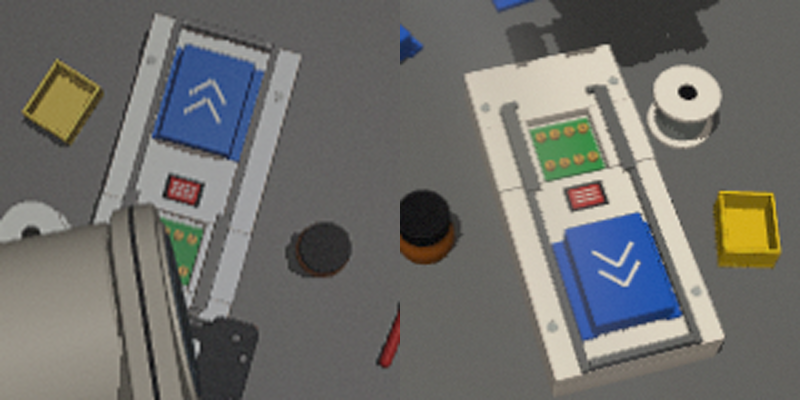

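The cover lies flat between the guides at x ≈ +75-80, well clear of the rails. The terminals are uncovered, the tab is in, and the bystanders haven't moved. I'll hand the job in.

```bash
python3 -c "
from plant import arm;print(arm.sign_off())"
```

```text
the job is handed in; nothing more can be done
None
```

The terminal bay is open and the job is handed in; the robot's clock stood at about 11 s of the 45 s.

- **Tab:** I pressed it straight down with closed fingertips until it met the hard stop, at 13 N with the tips about 1 mm above the deck. It still looks flush in the last pictures.
- **Cover:** I pushed it low along its guides with the fingers about 24 mm apart. The force readings I took while pushing were under 1 N.
- **Last checks:** The cover lies flat between the guides on the empty half of the deck, clear of the rails, with all the terminals showing. The spool, jar and tray have not moved. The pliers are only partly in the last picture, but nothing went near them. The arm is raised clear of everything.
- **Disagreements:** The network put the cover at about x +82 mm and the finger position gives about +75 mm; either is past the +30 mm needed. Its two higher-scored hits were the decoy covers. My first two move calls were refused as invalid input, probably because I left out unused fields or set `claw` to 0, and nothing moved.

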